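# Run the gauge bar up to the hidden stop and lock the gauging block

## Robot

A 6-joint arm with a two-finger parallel gripper is mounted at the origin on the work surface. World frame = base frame: x ahead of the robot, y to its left, z up, the work surface at z = 0. Lengths are in m, angles in degrees, forces in N, time in s.
With the tool pointing down it reaches from about 0.35 to 0.85 m from the base axis. Payload 8.1 kg.
Tool frame: the origin (TCP) lies between the finger pads; the fingertips stand 14 mm ahead of it and the grasp point (between the pads) lies 5 mm behind it (r.tcp_to_tips is the distance from the TCP to the fingertips, in m); y points along the fingers, x is the direction in which the jaws open and shut, and the axes are right-handed (so a half turn about y gives the same grasp; the last joint's range is limited). The gripper opens to 85 mm and grips with 20 to 120 N. Pads are 22 mm wide; open, the fingers measure 114 mm over their backs; the gripper's body (76 mm by 85 mm) begins 54 mm behind the grasp point. The pads swing forward as they close: fully open they stand 13 mm farther back than shut.
Start: joints at [69.248, 7.471, 85.268, -0, 87.261, -4.893], TCP at [0.164, 0.577, 0.245] pointing down, gripper open.
Joint ranges: [-169.43, 169.43], [-51.17, 129.36], [1.28, 143.12], [-76.62, 256.62], [0, 156.53], [-152.29, 152.29]. Speed limits (degrees/s): [136.94, 136.94, 159.86, 180, 180, 180].

## Interface

Orientations are given as [roll, pitch, yaw] about the fixed x, y, z axes, in that order (R = Rz(yaw) Ry(pitch) Rx(roll)).
In Python, from rig import r gives the robot as it stands.
- The arm moves only by the shell command python3 -m pendant 'ROWS' [OPENING] [FORCE]. ROWS is JSON, a list of rows, each a list of 2 entries, a list of its own where there are three numbers: the shift along the tool's x, y, z in cm, then the turn about the tool's y in degrees. A call has 1 to 8 rows; each row is the pose to reach, as a shift and turn from the pose commanded when the call began, along the tool's axes at that moment; what a row does not reach only later rows make up. A row lasts 1/8 s, in which the tool goes at most 62.5 mm and 10.7 degrees, less where a joint would pass 70% of its speed; a pose out of reach is approached as far as the arm can. A call with a gripper value outside its range is refused whole. OPENING is the finger opening in cm, from 0 to 8.54, set as the call begins (- or left out, the last holds). The fingers move at their own pace and stop on an object; FORCE is the grip in N (left out, the last holds). Time passes only in rows, so rows that repeat a pose let the fingers close. It gives the time, the measured TCP pose, the force and the opening at its end, in the units of the state.
- r.get_obs(): the state, without advancing time (a new reading comes with each control period).
- r.get_image(name): name is "side" or "top" or "wrist"; returns (picture, depth): 384x512x3 uint8, red, green, blue; 384x512 float32, m along the optical axis (not along the pixel's ray), 0 where there is no reading.
- r.camera_model(name): a dict with "fov_y" (degrees; the focal length in pixels is half the picture's height over the tangent of half this angle, whatever the lens; pixels are square), "cx", "cy" (the principal point, pixels), "R" (3x3) and "t" (3): a world point X has camera coordinates R X + t; the wrist camera has in their place "T_tool_cam" (4x4, takes a point from camera to tool coordinates, whose origin is the TCP and whose axes are the tool frame's). Camera axes: x right, y down, z forward; pixel columns grow to the right and rows downward; lengths in m; the calibration is good to about 2 mm. A picture is of the moment at which its call begins: read the wrist's pose just before it. camera_model takes no time and is no camera call.
- r.close_job(): hands the job in, once; it reports no verdict.
The state is a dict: "clock": time; "joint_positions": joint angles; "joint_velocities": joint speeds; "joint_torque": joint torques, N m; "eef_pos": TCP position; "tool_rot": TCP orientation; "contact_force": force on the tool from outside, world axes, zero at the start; "moment": the same for the moment, N m; "finger_gap": finger opening in m.
Only numpy, scipy, OpenCV 4.12 (cv2) and the standard library are available. Lean on these libraries where they do the work, as an engineer would, in place of code of your own. Each camera call takes 0.05 s, during which the arm holds its last target.

## Task

Pick up the square steel gauge bar and slide its plain end into the channel of the aluminium gauging block until you feel it come up against the sprung stop hidden inside; press it lightly against the stop for a moment (firmer than the drag of sliding, but never hard) and let go, leaving it lying in the channel against the stop. Then swing the block's locking lever right over, away from the channel mouth. Leave the other things on the bench as they are.

Things in the scene. Friction and masses are not known exactly. Their poses are not given: they have to be found in the camera images.
- bar_mid (a point): centre of the gauge bar: a loose square steel bar 200 mm long, about 0.3 kg, lying on the bench (this point 7 mm up). Blade 14 mm wide and high, 176 mm long from the plain end; the other 24 mm is a head 26 mm wide, 14 mm high. x points along it to the plain end, z up. Hold it 25 mm from here towards the head (centre of mass 8 mm that way): there the fingers stay clear of the block.
- bar_tip (a point): centre of the end face of the gauge bar's plain end, 100 mm from bar_mid; same axes as bar_mid
- mouth (a point): centre of the channel's outer end in the fixed aluminium block, at the height of the centre of a bar lying in it (45 mm above the bench; channel floor 38 mm). x points level, straight into the channel (the way the bar slides), z up. From here the block reaches 140 mm along x; it is 60 mm wide, 66 mm high. The first 30 mm is open above and flared: about 27 mm wide here, narrowing to 16.4 mm.
- tunnel (a point): start of the closed part of the channel, 30 mm in from mouth, same axes: 16.4 mm wide, 16 mm high. In it hides a sprung stop, unseen and unmeasured, its face 55 to 90 mm in from mouth, new each time. It resists with 3 N at a touch, 1.5 N more per mm, is solid after 6 mm. Drag comes on top: 1 to 7 N, as the bar is pressed down. Push it with 6 to 9 N for about 0.5 s; under 4 N does not count, over 20 N harms it.
- rail_end (a point): outer end, top edge, of the rest rail in front of the block: an upright 8 mm thick rail, top 38 mm above the bench like the channel floor, running 130 mm from here to mouth in line with the channel; same axes as mouth. The bar lies and slides on it, a finger fits each side (its foot is 36 mm wide, 6 mm high). When the bar is let go the stop's spring slides it back gently by what it was pressed.
- lock_lever (a joint): locking lever on the block, rad: 0 leaning towards the channel mouth, 1.0 right over, leaning away from it. It starts between 0 and 0.12, needs about 1 to 2 N at its tip, stays where it is left.
- lock_lever_tip (a point): centre of the black ball, 26 mm across, at the tip of the locking lever, a 10 mm rod, 80 mm from pivot to ball centre. At 0 it leans 0.5 rad from upright towards the mouth (ball 66 mm in from mouth, 158 mm above the bench), at 1.0 as far the other way (ball 142 mm in, same height).
- lock_pivot (a point): pivot of the locking lever, 104 mm in from mouth along its x, 88 mm above the bench, axis level and square to the channel; axes as mouth. Its housing on the block's top is 70 mm long, 50 mm wide, 25 mm high.
- brake_lever: bystander: cast aluminium brake lever lying flat, 190 mm long
- mirror: bystander: round chrome mirror housing, 104 mm across, 46 mm high, short stub stem
- mug: bystander: white ceramic mug of pencils, 80 mm across, 95 mm high, 178 mm with the pencils
- feeler_gauge: bystander: small steel spark plug gauge with fanned leaves, 180 mm long, 10 mm thick
- spark_plug: bystander: spark plug lying on its side, 80 mm long, 20 mm thick
- wrench: bystander: 170 mm steel spanner lying flat

How it is judged:
By the outcome, as a careful person would: the job done as asked, in the order asked, and still so for the second after the job is handed in, with the robot touching nothing.
It also fails if it takes over 69 s, if anything falls off the work surface, if the arm or the gripper's body presses on something with over 40 N, if the wrist force passes 120 N, or if a joint passes its speed limit or range.

## Working session

There is one attempt and no reset: what is moved stays moved. The work goes in short steps, Python scripts to look and compute and a shell command to move; the robot and the scene stay as the last step left them, time stands still between calls to the robot, and variables do not carry over. Pictures are saved under pics/ and viewed, and the job is handed in when it is done.

```bash
ls; mkdir -p pics; python3 - <<'E'
from rig import r
import cv2
print(r.get_obs())
for n in ("side","top","wrist"):
    im,d=r.get_image(n); cv2.imwrite(f"pics/{n}0.png",im[:,:,::-1])
    import numpy as np; np.save(f"pics/{n}0.npy",d)
    print(n,r.camera_model(n))
E
```

```text
pics
{'clock': 0.0, 'joint_positions': array([ 6.92464438e+01,  7.51722741e+00,  8.53307674e+01, -2.85699002e-04,
        8.72620259e+01, -4.89368167e+00]), 'joint_velocities': array([-0.04564528, -0.09719096,  0.063887  , -0.00172784,  0.06582811,
        0.09770073]), 'joint_torque': array([-2.71049117e-03, -5.69351470e+01, -5.00574195e+01, -1.54525992e-04,
        1.36931345e-02, -9.42724751e-05]), 'eef_pos': array([0.16376571, 0.57665659, 0.24420806]), 'tool_rot': array([-89.99089875,   0.10964399,  74.14014811]), 'contact_force': array([-0.04462179,  0.31981437, -0.09654503]), 'moment': array([-0.0160389 , -0.05758201,  0.00846512]), 'finger_gap': 0.08537060596539615}
side {'fov_y': 54.37249449323575, 'cx': 251.61839312712968, 'cy': 191.52600096011292, 'R': array([[-0.99570862, -0.09145752,  0.0141376 ],
       [-0.07847684,  0.75348065, -0.65276972],
       [ 0.04904829, -0.6510779 , -0.75742447]]), 't': array([0.55547034, 0.15182476, 1.00743755])}
top {'fov_y': 44.00617305343289, 'cx': 247.3382278089245, 'cy': 191.76291441454003, 'R': array([[-0.00294626, -0.99997868, -0.00582805],
       [-0.98467093,  0.00391747, -0.17437836],
       [ 0.17439748,  0.00522495, -0.98466148]]), 't': array([-0.01333692,  0.53708655,  1.26822618])}
wrist {'fov_y': 64.27581356079102, 'cx': 255.57764711568353, 'cy': 192.3038360607589, 'T_tool_cam': array([[ 9.99999888e-01, -4.72924993e-04, -7.70580937e-06,
         1.11525346e-03],
       [-1.39899708e-04, -3.11302234e-01,  9.50310949e-01,
        -1.28914488e-01],
       [-4.51824635e-04, -9.50310841e-01, -3.11302266e-01,
         7.91600205e-02],
       [ 0.00000000e+00,  0.00000000e+00,  0.00000000e+00,
         1.00000000e+00]])}
```

View pics/side0.png

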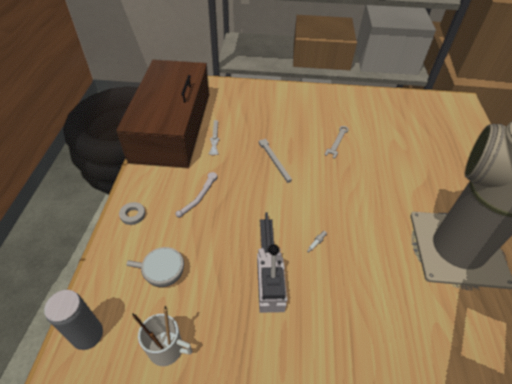

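View pics/top0.png

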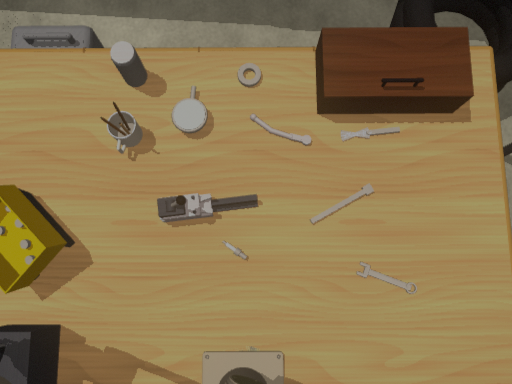

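View pics/wrist0.png

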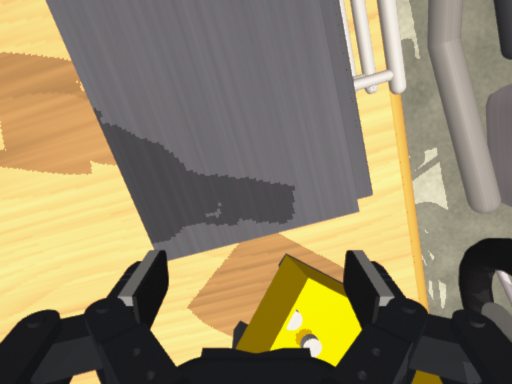

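```bash
cat > h.py <<'E'
import numpy as np, cv2
def cam(n):
    from rig import r
    return r.camera_model(n)
def K(m): 
    f=192/np.tan(np.radians(m['fov_y']/2)); return f,m['cx'],m['cy']
def px2w(m,u,v,z):
    f,cx,cy=K(m); R=np.array(m['R']);t=np.array(m['t'])
    d=R.T@np.array([(u-cx)/f,(v-cy)/f,1]); o=-R.T@t
    return o+d*(z-o[2])/d[2]
def w2px(m,X):
    f,cx,cy=K(m); c=np.array(m['R'])@np.array(X)+m['t']; return f*c[0]/c[2]+cx, f*c[1]/c[2]+cy
def d2w(m,u,v,d):
    f,cx,cy=K(m); c=np.array([(u-cx)/f*d,(v-cy)/f*d,d]); return np.array(m['R']).T@(c-m['t'])
E
python3 - <<'E'
import cv2
im=cv2.imread('pics/top0.png')
def crop(im,x0,y0,x1,y1,s,n): cv2.imwrite(n,cv2.resize(im[y0:y1,x0:x1],None,fx=s,fy=s,interpolation=cv2.INTER_CUBIC))
crop(im,150,180,270,230,6.5,'pics/c1.png')
crop(im,300,175,385,235,9,'pics/c2.png')
s=cv2.imread('pics/side0.png')
crop(s,245,200,345,320,5,'pics/c3.png'); crop(s,250,130,300,190,10,'pics/c4.png')
E
```

```text
(no output)
```

View pics/c1.png

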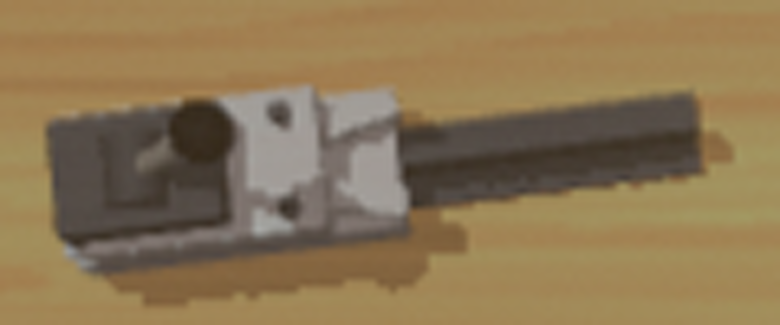

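View pics/c2.png

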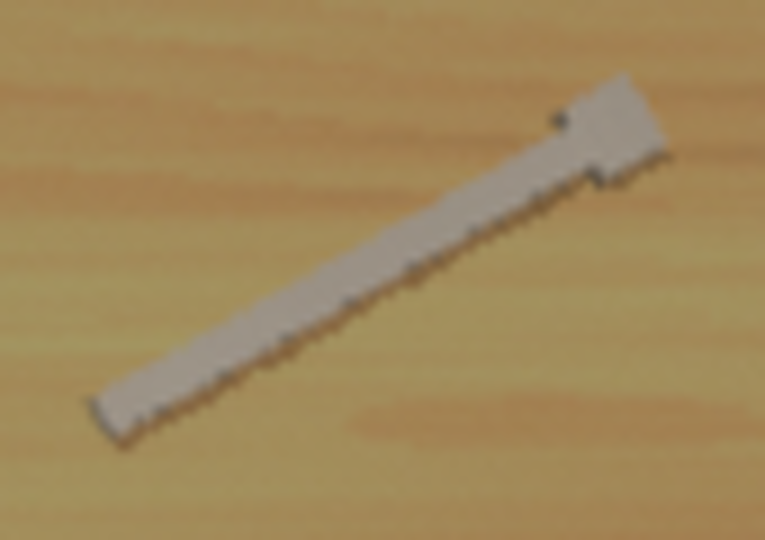

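View pics/c3.png

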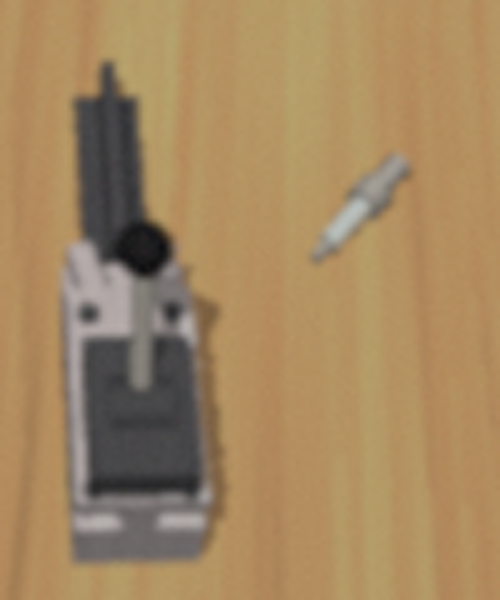

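View pics/c4.png

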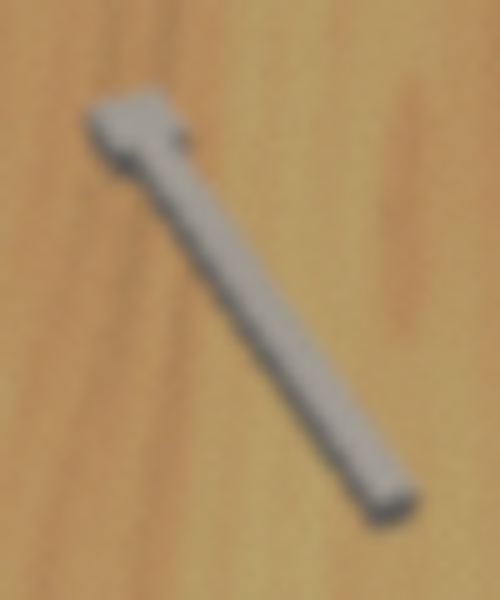

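```bash
python3 - <<'E'
from h import *
m=cam('top')
f=lambda x,y,s,ox,oy:((x+.5)/s-.5+ox,(y+.5)/s-.5+oy)
P={}
for n,x,y in [('tip',112,415),('head',648,108)]:
    P[n]=px2w(m,*f(x,y,9,300,175),.014); print(n,P[n])
d=P['tip']-P['head']; print(np.linalg.norm(d),np.degrees(np.arctan2(d[1],d[0])),'mid',(P['tip']+P['head'])/2)
for n,x,y,z in [('mouthL',395,90,.066),('mouthR',408,215,.066),('footfarA',697,95,.006),('footfarB',700,172,.006),('ball',201,132,.158),('railend',697,133,.02)]:
    print(n,px2w(m,*f(x,y,6.5,150,180),z))
ms=cam('side')
for n,x,y,z in [('railtop',107,64,.038),('ball',144,249,.158),('tunnelA',65,265,.066),('mR',190,270,.066)]:
    print(n,px2w(ms,*f(x,y,5,245,200),z))
for n,x,y in [('tip',388,495),('head',128,103)]:
    print(n,px2w(ms,*f(x,y,10,250,130),.014))
dd=np.load('pics/top0.npy')
for u,v in [(240,206),(220,207),(250,200),(341,204),(175,208),(200,201)]: print(u,v,d2w(m,u,v,dd[v,u]))
E
```

```text
tip [ 0.45979933 -0.19626623  0.014     ]
head [ 0.55652584 -0.36788751  0.014     ]
0.19700223770912548 119.40579889058496 mid [ 0.50816259 -0.28207687  0.014     ]
mouthL [0.5295014  0.08562209 0.066     ]
mouthR [0.47661916 0.07964095 0.066     ]
footfarA [ 0.53717821 -0.04197579  0.006     ]
footfarB [ 0.50302752 -0.04306756  0.006     ]
ball [0.49724215 0.15310772 0.158     ]
railend [ 0.51806173 -0.04165991  0.02      ]
railtop [ 0.52213079 -0.03793858  0.038     ]
ball [0.49844125 0.1541162  0.158     ]
tunnelA [0.53410738 0.10918403 0.066     ]
mR [0.47318655 0.10589264 0.066     ]
tip [ 0.46274551 -0.19186592  0.014     ]
head [ 0.55504885 -0.36277731  0.014     ]
240 206 [0.50295821 0.00594453 0.00850013]
220 207 [0.50125626 0.06308472 0.00194168]
250 200 [ 0.51517521 -0.02247481  0.0392792 ]
341 204 [ 0.50632215 -0.27874847  0.01700881]
175 208 [0.48662815 0.1777169  0.08770806]
200 201 [0.51108462 0.11517159 0.05081266]
```

```bash
cat >> h.py <<'E'
from scipy.spatial.transform import Rotation as Ro
def toolR(o): return Ro.from_euler('xyz',o['tool_rot'],degrees=True).as_matrix()
def go(X,yaw,o=None):
    if o is None:
        from rig import r; o=r.get_obs()
    R=toolR(o); s=R.T@(np.array(X)-o['eef_pos'])*100
    print('shift cm',s.round(2),'turn',round(-(yaw-o['tool_rot'][2]),2),'pos',o['eef_pos'].round(4),'rot',o['tool_rot'].round(2),'F',o['contact_force'].round(2),'gap',round(o['finger_gap'],4),'t',o['clock'])
def wristm(o):
    from rig import r
    m=r.camera_model('wrist'); T=np.array(m['T_tool_cam']); W=np.eye(4); W[:3,:3]=toolR(o); W[:3,3]=o['eef_pos']
    C=np.linalg.inv(W@T); m['R']=C[:3,:3]; m['t']=C[:3,3]; return m
def look(name,s=1.5):
    from rig import r
    o=r.get_obs(); im,d=r.get_image('wrist'); m=wristm(o)
    import pickle; pickle.dump((m,d,im,o),open(f'pics/{name}.pkl','wb'))
    cv2.imwrite(f'pics/{name}.png',cv2.resize(im[:,:,::-1],None,fx=s,fy=s,interpolation=cv2.INTER_CUBIC))
E
python3 -c "
from h import *
go([.5208,-.3025,.14],29.4)"
```

```text
shift cm [-74.81  10.55 -58.37] turn 44.74 pos [0.1638 0.5768 0.2445] rot [-89.99   0.09  74.14] F [ 1.38  1.41 -0.82] gap 0.0855 t 0.15
```

```bash
python3 -m pendant '[[[-74.8,0,-58.4],44.7],[[-74.8,0,-58.4],44.7],[[-74.8,0,-58.4],44.7],[[-74.8,0,-58.4],44.7],[[-74.8,0,-58.4],44.7],[[-74.8,0,-58.4],44.7],[[-74.8,0,-58.4],44.7],[[-74.8,0,-58.4],44.7]]' 8.5; python3 -c "
from h import *
go([.5208,-.3025,.14],29.4)"
```

```text
clock: 1.15
eef_pos: [0.3525, 0.1121, 0.2453]
tool_rot: [-90.0, -0.1, 29.5]
contact_force: [0.9, 1.3, 0.1]
finger_gap: 0.085
shift cm [ -5.75  10.54 -44.38] turn 0.06 pos [0.3525 0.1121 0.2453] rot [-9.001e+01 -5.000e-02  2.946e+01] F [0.88 1.28 0.14] gap 0.085 t 1.15
```

```bash
python3 -m pendant '[[[-5.7,2,-44.4],0],[[-5.7,2,-44.4],0],[[-5.7,4,-44.4],0],[[-5.7,6,-44.4],0],[[-5.7,8,-44.4],0],[[-5.7,10.5,-44.4],0],[[-5.7,10.5,-44.4],0],[[-5.7,10.5,-44.4],0]]' ; python3 -c "
from h import *
go([.5208,-.3025,.14],29.4); look('w1')"
```

```text
clock: 2.15
eef_pos: [0.5201, -0.3028, 0.1374]
tool_rot: [-89.8, 0.1, 29.3]
contact_force: [0.2, 0.0, 0.0]
finger_gap: 0.085
shift cm [ 0.08 -0.26 -0.01] turn -0.08 pos [ 0.5201 -0.3028  0.1374] rot [-89.85   0.09  29.32] F [0.19 0.05 0.01] gap 0.085 t 2.15
```

View pics/w1.png

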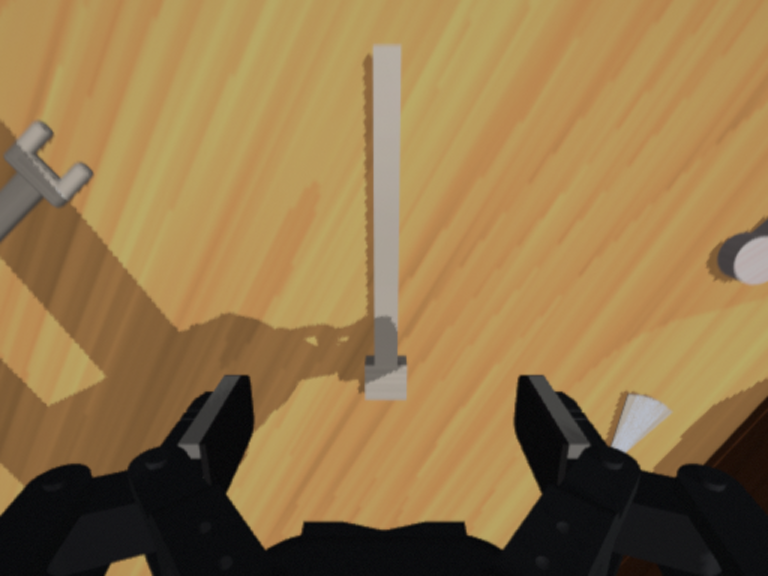

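```bash
python3 - <<'E'
from h import *
import pickle
m,d,im,o=pickle.load(open('pics/w1.pkl','rb'))
g=lambda x,y:((x+.5)/1.5-.5,(y+.5)/1.5-.5)
t=px2w(m,*g(387,45),.014);h=px2w(m,*g(386,399),.014)
print(t,h,np.linalg.norm(t-h)); v=(t-h)/np.linalg.norm(t-h); yaw=np.degrees(np.arctan2(v[1],v[0])); print(yaw)
H=h+v*.075 ; H2=t-v*.125; print(H,H2, np.array([1,2]))
for y in (100,250): 
  a,b=px2w(m,*g(374,y),.014),px2w(m,*g(401 if y<200 else 399,y),.014);print(a,b,np.linalg.norm(a-b))
go([*((H+H2)/2)[:2],.016],yaw-90)
E
```

```text
[ 0.46160922 -0.19294718  0.014     ] [ 0.55904201 -0.36695027  0.014     ] 0.19942473593285914
119.24658700695883
[ 0.52239932 -0.30151088  0.014     ] [ 0.52268037 -0.30201281  0.014     ] [1 2]
[ 0.46819534 -0.21814225  0.014     ] [ 0.48022688 -0.21139379  0.014     ] 0.013794908875402544
[ 0.50613142 -0.28679151  0.014     ] [ 0.51841953 -0.27988938  0.014     ] 0.014093869059832688
shift cm [ 0.37 12.03  0.06] turn 0.04 pos [ 0.52   -0.3042  0.1363] rot [-89.86   0.13  29.29] F [-3.41  0.64 -0.4 ] gap 0.0848 t 2.2
```

```bash
python3 -m pendant '[[[0.3,6,0.1],0],[[0.3,9,0.1],0],[[0.3,11,0.1],0],[[0.3,11.8,0.1],0],[[0.3,11.8,0.1],0],[[0.3,11.8,0.1],0]]' 3; python3 -c "
from h import *
go([.5225,-.3017,.017],29.25)"
```

```text
clock: 2.95
eef_pos: [0.5241, -0.2991, 0.024]
tool_rot: [-90.1, -0.1, 29.4]
contact_force: [-0.3, -0.5, 0.3]
finger_gap: 0.0297
shift cm [-0.27  0.7  -0.15] turn 0.2 pos [ 0.5241 -0.2991  0.024 ] rot [-9.014e+01 -7.000e-02  2.945e+01] F [-0.34 -0.55  0.3 ] gap 0.0297 t 2.95
```

```bash
python3 -m pendant '[[[0,0,0],0],[[0,0,0],0]]'; python3 -c "
from h import *
go([.5225,-.3017,.017],29.25)"
```

```text
clock: 3.2
eef_pos: [0.5234, -0.2987, 0.0231]
tool_rot: [-90.1, -0.0, 29.4]
contact_force: [0.1, 0.5, -0.1]
finger_gap: 0.0301
shift cm [-0.23  0.61 -0.22] turn 0.19 pos [ 0.5234 -0.2987  0.0231] rot [-9.006e+01 -3.000e-02  2.944e+01] F [ 0.08  0.52 -0.14] gap 0.0301 t 3.2
```

```bash
python3 -m pendant '[[[-0.2,0.55,-0.2],0.2],[[-0.2,0.55,-0.2],0.2],[[-0.2,0.55,-0.2],0.2]]'; python3 -c "
from h import *
go([.5225,-.3017,.017],29.25); look('w2')"
```

```text
clock: 3.58
eef_pos: [0.522, -0.301, 0.0166]
tool_rot: [-90.0, 0.0, 29.2]
contact_force: [0.2, -0.3, 0.8]
finger_gap: 0.0302
shift cm [ 0.01 -0.04 -0.08] turn -0.02 pos [ 0.522  -0.301   0.0166] rot [-8.997e+01  1.000e-02  2.923e+01] F [ 0.19 -0.3   0.76] gap 0.0302 t 3.575
```

View pics/w2.png

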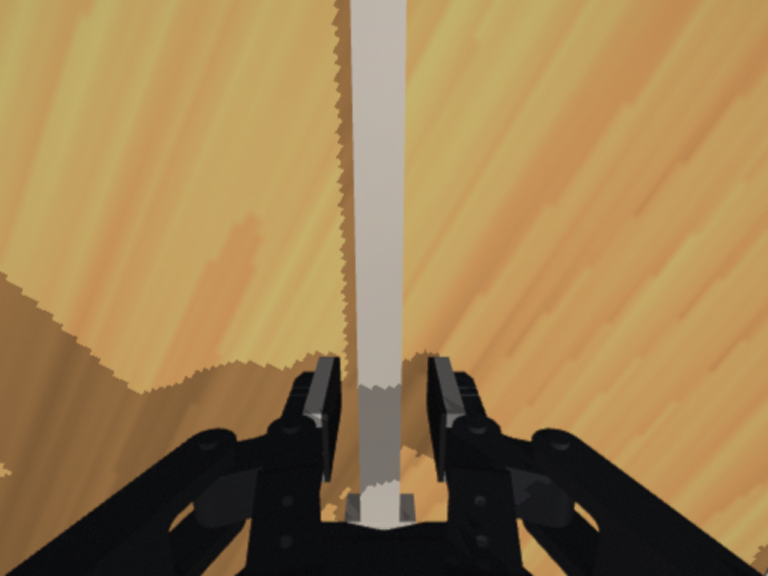

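```bash
python3 -m pendant '[[[0,0,0],0],[[0,0,0],0],[[0,0,0],0],[[0,0,0],0]]' 0.8 60; python3 -m pendant '[[[0,-2,0],0],[[0,-5,0],0],[[0,-8,0],0],[[0,-10,0],0],[[0,-10,0],0]]'; python3 -c "
from h import *
go([.5225,-.3017,.017],29.25); look('w3')"
```

```text
clock: 4.12
eef_pos: [0.5224, -0.3012, 0.0171]
tool_rot: [-90.0, -0.0, 29.2]
contact_force: [-0.2, -1.3, 3.4]
finger_gap: 0.0123
clock: 4.75
eef_pos: [0.5234, -0.3019, 0.1193]
tool_rot: [-90.2, -0.1, 29.2]
contact_force: [-0.3, -0.0, -3.6]
finger_gap: 0.0119
shift cm [-0.09 10.23  0.1 ] turn -0.01 pos [ 0.5234 -0.3019  0.1193] rot [-90.21  -0.1   29.24] F [-0.31 -0.01 -3.61] gap 0.0119 t 4.75
```

View pics/w3.png

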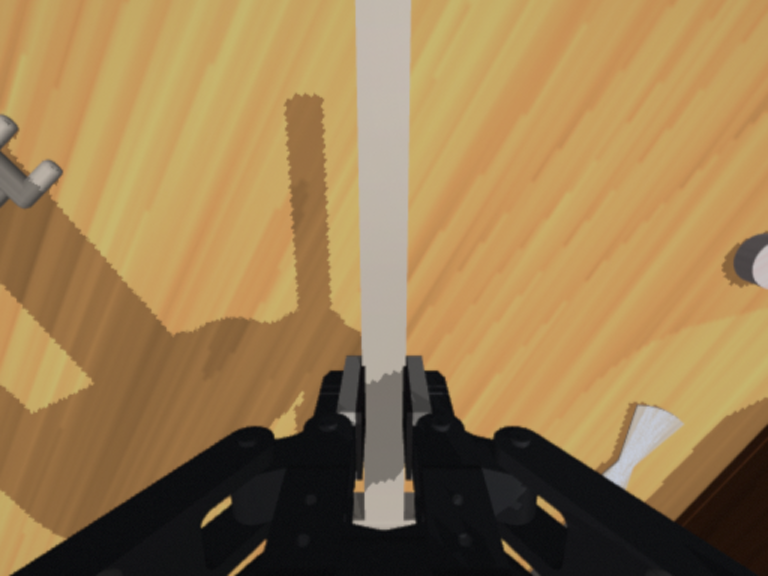

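```bash
python3 -c "
from h import *
import pickle
m,d,im,o=pickle.load(open('pics/w3.pkl','rb'))
R=toolR(o)
for v in (5,60,120,180,230):
  row=d[v]; 
  us=[u for u in range(200,320) if 0<row[u]<row[100]-.05 and 0<row[u]<.2]
  u0,u1=us[0],us[-1]; uc=(u0+u1)/2
  P=R.T@(d2w(m,uc,v,row[int(uc)])-o['eef_pos']); print(v,u0,u1,(P*1000).round(2))
go([.5227,-.0766,.15],6)"
```

```text
5 237 273 [  1.18   3.33 111.62]
60 238 272 [ 1.16  2.97 92.36]
120 239 271 [ 1.13  3.53 69.01]
180 240 270 [ 1.11  2.91 42.82]
230 241 270 [ 1.32  3.08 18.17]
shift cm [11.   -3.28 19.59] turn 23.24 pos [ 0.5225 -0.3013  0.1173] rot [-9.006e+01 -3.000e-02  2.924e+01] F [-1.    0.62 -3.22] gap 0.0121 t 4.8
```

```bash
python3 -m pendant '[[[3,-3.3,5],10],[[6,-3.3,10],20],[[9,-3.3,15],23.2],[[11,-3.3,19.6],23.2],[[11,-3.3,19.6],23.2],[[11,-3.3,19.6],23.2],[[11,-3.3,19.6],23.2]]'; python3 -c "
from h import *
go([.5227,-.0766,.15],6); look('w4')"
```

```text
clock: 5.68
eef_pos: [0.5222, -0.0773, 0.1492]
tool_rot: [-90.0, 0.1, 6.0]
contact_force: [-0.5, 0.0, -3.1]
finger_gap: 0.0119
shift cm [ 0.06 -0.08  0.07] turn -0.03 pos [ 0.5222 -0.0773  0.1492] rot [-9.00e+01  6.00e-02  5.97e+00] F [-0.45  0.03 -3.14] gap 0.0119 t 5.675
```

View pics/w4.png

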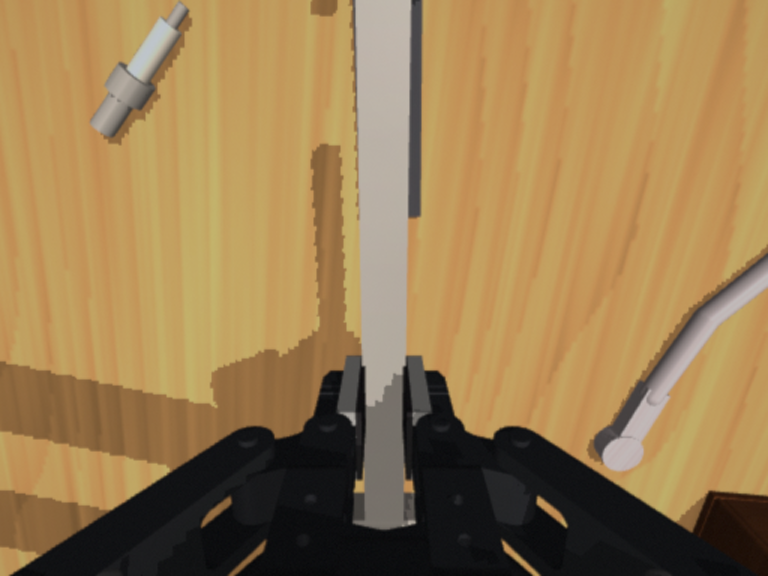

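```bash
python3 -m pendant '[[[2,-5,3],0],[[4,-9,6],0],[[6.5,-9,9],0],[[6.5,-9,9],0],[[6.5,-9,9],0],[[6.5,-9,9],0]]'; python3 -c "
from h import *
go([.5227,-.0766,.15],6); look('w5')"
```

```text
clock: 6.48
eef_pos: [0.5771, 0.0189, 0.2392]
tool_rot: [-90.0, 0.1, 6.0]
contact_force: [-0.5, -0.5, -2.7]
finger_gap: 0.0121
shift cm [-6.39  8.93 -8.93] turn -0.04 pos [0.5771 0.0189 0.2392] rot [-9.001e+01  7.000e-02  5.960e+00] F [-0.51 -0.52 -2.69] gap 0.0121 t 6.475
```

View pics/w5.png

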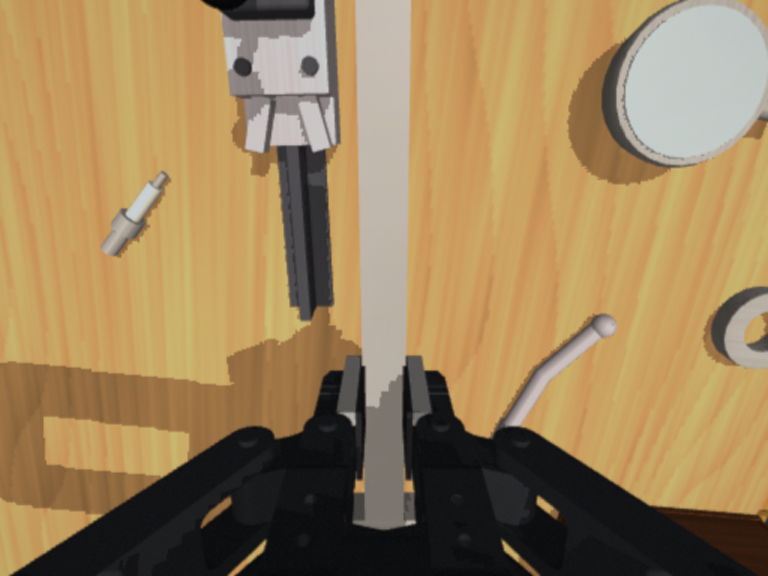

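```bash
python3 - <<'E'
import pickle,cv2
m,d,im,o=pickle.load(open('pics/w5.pkl','rb'))
c=im[0:220,140:235,::-1]
cv2.imwrite('pics/c5a.png',cv2.resize(c[0:110],None,fx=5.4,fy=5.4,interpolation=cv2.INTER_CUBIC))
cv2.imwrite('pics/c5b.png',cv2.resize(c[90:220],None,fx=4.5,fy=4.5,interpolation=cv2.INTER_CUBIC))
E
```

```text
(no output)
```

View pics/c5a.png

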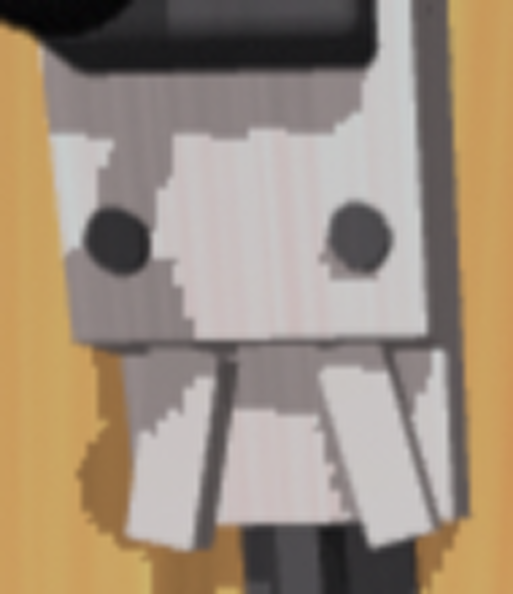

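View pics/c5b.png

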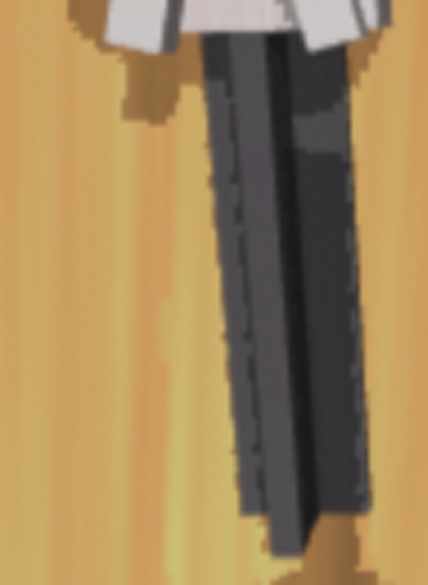

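```bash
python3 - <<'E'
from h import *
import pickle
m,d,im,o=pickle.load(open('pics/w5.pkl','rb'))
a=lambda x,y:((x+.5)/5.4-.5+140,(y+.5)/5.4-.5)
b=lambda x,y:((x+.5)/4.5-.5+140,(y+.5)/4.5-.5+90)
re=px2w(m,*b(287.5,555),.038); mo=px2w(m,*b(248.5,33),.038)
L=px2w(m,*a(77,341),.066); Rr=px2w(m,*a(428,335),.066)
print('railend',re,'mouth',mo,np.linalg.norm(mo-re)); v=mo-re; print('yaw',np.degrees(np.arctan2(v[1],v[0])))
print(L,Rr,np.linalg.norm(L-Rr),'tunnelmid',(L+Rr)/2,'yaw', np.degrees(np.arctan2(*(Rr-L)[1::-1]))+90)
v=(L+Rr)/2-re; print('dist',v, np.degrees(np.arctan2(v[1],v[0])))
w=[px2w(m,*b(x,150),.038) for x in (241,277)]; print('railw',np.linalg.norm(w[0]-w[1]))
R=toolR(o)
for n,X in (('re',re),('mo',mo),('tun',(L+Rr)/2)): print(n,(R.T@(X-o['eef_pos'])*1000).round(1))
print(o['tool_rot'])
E
```

```text
railend [ 0.52313527 -0.0398121   0.038     ] mouth [0.50774037 0.08805131 0.038     ] 0.12878685248271318
yaw 96.8654302556682
[0.47453152 0.11500637 0.066     ] [0.53355564 0.12207071 0.066     ] 0.05944536554506154 tunnelmid [0.50404358 0.11853854 0.066     ] yaw 96.82501166258484
dist [-0.0190917   0.15835064  0.028     ] 96.87473809957523
railw 0.008468553233434631
re [-59.5 201.3 -52.7]
mo [-61.6 201.2  76. ]
tun [-62.1 173.2 106.7]
[-9.00062997e+01  6.89617825e-02  5.95630904e+00]
```

```bash
python3 -c "
from h import *
go([.5245,-.0605,.085],6.85)"
```

```text
shift cm [-6.05 15.44 -7.35] turn -0.9 pos [0.5772 0.0189 0.2393] rot [-9.00e+01  5.00e-02  5.95e+00] F [-0.45  0.11 -2.67] gap 0.0122 t 6.525
```

```bash
python3 -m pendant '[[[-3,3,-6],-0.9],[[-6,8,-7.4],-0.9],[[-6,13,-7.4],-0.9],[[-6,15.4,-7.4],-0.9],[[-6,15.4,-7.4],-0.9],[[-6,15.4,-7.4],-0.9],[[-6,15.4,-7.4],-0.9]]'; python3 -c "
from h import *
go([.5245,-.0605,.055],6.85)"
```

```text
clock: 7.4
eef_pos: [0.5273, -0.0602, 0.0879]
tool_rot: [-90.1, -0.2, 6.9]
contact_force: [-0.4, -1.4, -2.8]
finger_gap: 0.0119
shift cm [-0.29  3.29  0.01] turn 0.09 pos [ 0.5273 -0.0602  0.0879] rot [-90.07  -0.19   6.94] F [-0.44 -1.45 -2.81] gap 0.0119 t 7.4
```

```bash
python3 -m pendant '[[[-0.3,1,0],0.1],[[-0.3,2,0],0.1],[[-0.3,2.6,0],0.1],[[-0.3,2.6,0],0.1],[[-0.3,2.6,0],0.1]]'; python3 -c "
from h import *
go([.5245,-.0605,.055],6.85);look('w6')"
```

```text
clock: 8.02
eef_pos: [0.5229, -0.0603, 0.0599]
tool_rot: [-90.0, -0.0, 6.8]
contact_force: [-0.3, -0.3, -2.5]
finger_gap: 0.0126
shift cm [ 0.16  0.49 -0.04] turn -0.01 pos [ 0.5229 -0.0603  0.0599] rot [-9.00e+01 -1.00e-02  6.84e+00] F [-0.28 -0.3  -2.5 ] gap 0.0126 t 8.025
```

View pics/w6.png

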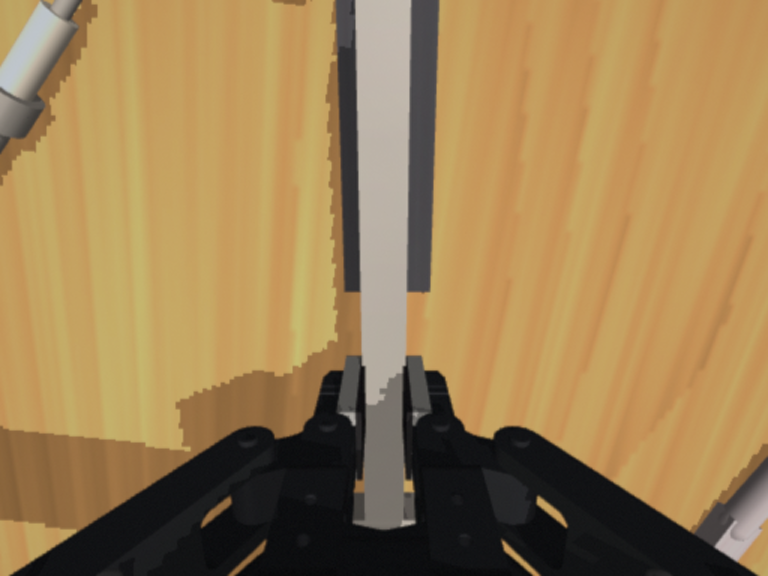

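```bash
python3 -m pendant '[[[0.14,0.2,0],0],[[0.14,0.35,0],0],[[0.14,0.35,0],0],[[0.14,0.35,0],0]]'; python3 -c "
from h import *
go([.5245,-.0605,.055],6.85)"
```

```text
clock: 8.57
eef_pos: [0.5241, -0.0601, 0.0563]
tool_rot: [-90.0, 0.0, 6.8]
contact_force: [-0.2, -1.6, -2.5]
finger_gap: 0.0121
shift cm [ 0.04  0.13 -0.05] turn -0.01 pos [ 0.5241 -0.0601  0.0563] rot [-9.00e+01  1.00e-02  6.84e+00] F [-0.23 -1.64 -2.54] gap 0.0121 t 8.575
```

```bash
python3 -m pendant '[[[0.04,0.1,0],0],[[0.04,0.1,0],0],[[0.04,0.1,0],0]]'; python3 -m pendant '[[[0,0.05,0],0],[[0,0.05,0],0],[[0,0.05,0],0]]';  python3 -m pendant '[[[0,0.05,0],0],[[0,0.05,0],0],[[0,0.05,0],0]]'
```

```text
clock: 8.95
eef_pos: [0.5245, -0.06, 0.0553]
tool_rot: [-90.0, 0.0, 6.8]
contact_force: [0.7, 0.8, -3.1]
finger_gap: 0.0123
clock: 9.32
eef_pos: [0.5246, -0.0601, 0.055]
tool_rot: [-90.0, -0.0, 6.8]
contact_force: [-1.0, 0.1, 0.9]
finger_gap: 0.012
clock: 9.7
eef_pos: [0.5247, -0.0601, 0.0548]
tool_rot: [-90.0, -0.0, 6.8]
contact_force: [-2.4, 0.2, 5.4]
finger_gap: 0.0121
```

```bash
python3 -m pendant '[[[0,-0.07,0],0],[[0,-0.07,0.5],0],[[0,-0.07,1.2],0],[[0,-0.07,2],0],[[0,-0.07,2.5],0],[[0,-0.07,2.5],0],[[0,-0.07,2.5],0]]';  python3 -c "
from h import *
u=np.array([-.1192,.9929,0]);x=np.array([.9929,.1192,0])
go(np.array([.5077,.0885,.055])-.10*u-.0011*x,6.85)"
```

```text
clock: 10.58
eef_pos: [0.5216, -0.0347, 0.055]
tool_rot: [-90.0, -0.0, 6.9]
contact_force: [0.2, 2.5, 1.6]
finger_gap: 0.0119
shift cm [-0.02  0.01  2.4 ] turn 0.01 pos [ 0.5216 -0.0347  0.055 ] rot [-89.97  -0.     6.86] F [0.16 2.53 1.59] gap 0.0119 t 10.575
```

```bash
python3 -m pendant '[[[0,-0.03,0.4],0],[[0,-0.03,1.0],0],[[0,-0.03,1.6],0],[[0,-0.03,2.1],0],[[0,-0.03,2.4],0],[[0,-0.03,2.4],0],[[0,-0.03,2.4],0]]';  python3 -c "
from h import *
u=np.array([-.1192,.9929,0]);x=np.array([.9929,.1192,0])
go(np.array([.5077,.0885,.055])-.08*u-.0011*x,6.85); look('w7')"
```

```text
clock: 11.45
eef_pos: [0.5186, -0.0113, 0.0552]
tool_rot: [-90.0, 0.0, 6.8]
contact_force: [-0.1, 0.1, -1.8]
finger_gap: 0.012
shift cm [-0.    0.02  2.04] turn -0.0 pos [ 0.5186 -0.0113  0.0552] rot [-9.00e+01  1.00e-02  6.85e+00] F [-0.05  0.12 -1.77] gap 0.012 t 11.45
```

View pics/w7.png

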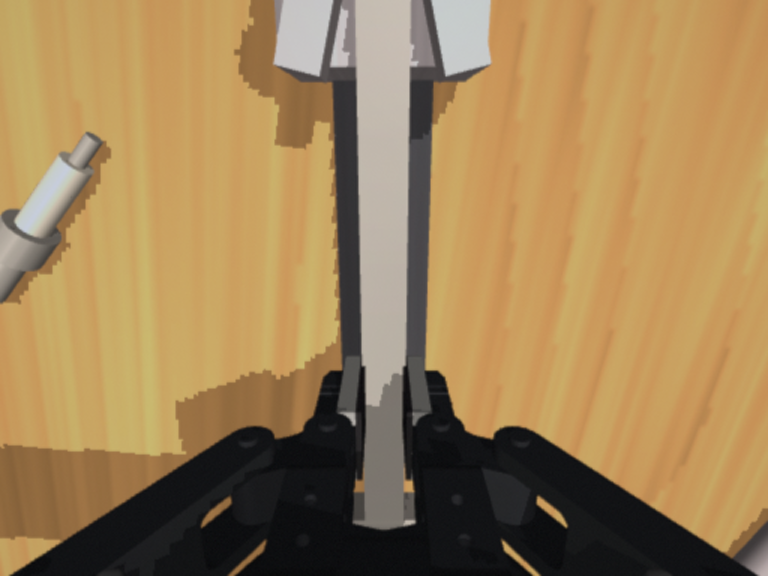

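```bash
python3 -m pendant '[[[0,0,0.3],0],[[0,0,0.6],0],[[0,0,0.9],0],[[0,0,1.2],0],[[0,0,1.5],0],[[0,0,1.5],0],[[0,0,1.5],0]]';  python3 -c "
from h import *
u=np.array([-.1192,.9929,0]);x=np.array([.9929,.1192,0])
go(np.array([.5077,.0885,.055])-.07*u-.0011*x,6.85)"
```

```text
clock: 12.38
eef_pos: [0.5169, 0.0035, 0.0553]
tool_rot: [-90.0, 0.0, 6.8]
contact_force: [0.8, -0.4, -2.8]
finger_gap: 0.0121
shift cm [-0.01  0.03  1.55] turn -0.0 pos [0.5169 0.0035 0.0553] rot [-90.     0.     6.85] F [ 0.8  -0.36 -2.83] gap 0.0121 t 12.375
```

```bash
python3 -m pendant '[[[0,0,0.3],0],[[0,0,0.6],0],[[0,0,0.9],0],[[0,0,1.2],0],[[0,0,1.2],0],[[0,0,1.2],0]]'; for i in 1; do python3 -m pendant '[[[0,0,0.15],0],[[0,0,0.3],0],[[0,0,0.3],0],[[0,0,0.3],0]]'; done
```

```text
clock: 13.12
eef_pos: [0.5155, 0.0154, 0.0553]
tool_rot: [-90.0, 0.0, 6.9]
contact_force: [-0.5, -0.1, -3.3]
finger_gap: 0.0121
clock: 13.62
eef_pos: [0.5151, 0.0184, 0.0553]
tool_rot: [-90.0, 0.0, 6.8]
contact_force: [0.7, 0.3, -2.5]
finger_gap: 0.0121
```

```bash
python3 -m pendant '[[[0,0,0.15],0],[[0,0,0.3],0],[[0,0,0.3],0],[[0,0,0.3],0]]'
```

```text
clock: 14.12
eef_pos: [0.5148, 0.0214, 0.0553]
tool_rot: [-90.0, 0.0, 6.8]
contact_force: [0.5, -0.4, -1.9]
finger_gap: 0.012
```

```bash
python3 -m pendant '[[[0,0,0.15],0],[[0,0,0.3],0],[[0,0,0.3],0],[[0,0,0.3],0]]'
```

```text
clock: 14.62
eef_pos: [0.5144, 0.0244, 0.0553]
tool_rot: [-90.0, -0.0, 6.8]
contact_force: [-0.4, 0.0, -2.8]
finger_gap: 0.0122
```

```bash
python3 -m pendant '[[[0,0,0.15],0],[[0,0,0.3],0],[[0,0,0.3],0],[[0,0,0.3],0]]'
```

```text
clock: 15.12
eef_pos: [0.514, 0.0274, 0.0553]
tool_rot: [-90.0, 0.0, 6.8]
contact_force: [0.2, 0.3, -3.1]
finger_gap: 0.012
```

```bash
python3 -m pendant '[[[0,0,0.15],0],[[0,0,0.3],0],[[0,0,0.3],0],[[0,0,0.3],0]]'
```

```text
clock: 15.62
eef_pos: [0.5137, 0.0303, 0.0553]
tool_rot: [-90.0, -0.0, 6.8]
contact_force: [0.7, 0.7, -2.2]
finger_gap: 0.0118
```

```bash
python3 -m pendant '[[[0,0,0.15],0],[[0,0,0.3],0],[[0,0,0.3],0],[[0,0,0.3],0]]'
```

```text
clock: 16.12
eef_pos: [0.5133, 0.0333, 0.0553]
tool_rot: [-90.0, 0.0, 6.8]
contact_force: [-0.1, 0.3, -2.6]
finger_gap: 0.0123
```

```bash
python3 -m pendant '[[[0,0,0.15],0],[[0,0,0.3],0],[[0,0,0.3],0],[[0,0,0.3],0]]'
```

```text
clock: 16.62
eef_pos: [0.513, 0.0363, 0.0553]
tool_rot: [-90.0, -0.0, 6.8]
contact_force: [-0.0, -0.7, -2.8]
finger_gap: 0.0121
```

Tip is at about 72–73 mm; nothing felt yet.

```bash
python3 -m pendant '[[[0,0,0.15],0],[[0,0,0.3],0],[[0,0,0.3],0],[[0,0,0.3],0]]'
```

```text
clock: 17.12
eef_pos: [0.5127, 0.0389, 0.0554]
tool_rot: [-90.0, -0.0, 6.8]
contact_force: [-0.3, -4.7, -2.1]
finger_gap: 0.0122
```

```bash
python3 -c "
from h import *
go([.5,0,0.055],6.85)"
```

```text
shift cm [-1.73  0.04 -3.71] turn -0.02 pos [0.5127 0.0389 0.0554] rot [-9.003e+01 -1.000e-02  6.830e+00] F [-0.26 -4.7  -2.05] gap 0.0122 t 17.125
```

```bash
python3 -m pendant '[[[0,0,0.1],0],[[0,0,0.2],0],[[0,0,0.2],0],[[0,0,0.2],0]]'
```

```text
clock: 17.62
eef_pos: [0.5125, 0.0405, 0.0554]
tool_rot: [-90.1, -0.0, 6.8]
contact_force: [0.0, -7.9, -3.1]
finger_gap: 0.0121
```

```bash
python3 -m pendant '[[[0,0,0],0],[[0,0,0],0]]';python3 -m pendant '[[[0,0,0],0],[[0,0,0],0],[[0,0,0],0]]'
```

```text
clock: 17.88
eef_pos: [0.5125, 0.0405, 0.0554]
tool_rot: [-90.1, -0.0, 6.8]
contact_force: [-0.1, -7.5, -2.6]
finger_gap: 0.0119
clock: 18.25
eef_pos: [0.5125, 0.0405, 0.0554]
tool_rot: [-90.1, -0.0, 6.8]
contact_force: [1.1, -6.9, -2.7]
finger_gap: 0.012
```

```bash
python3 -m pendant '[[[0,0,0],0],[[0,0,0],0],[[0,0,0],0],[[0,0,0],0],[[0,0,0],0]]' 4; python3 -c "
from h import *
look('w8')"
```

```text
clock: 18.88
eef_pos: [0.5124, 0.0413, 0.0554]
tool_rot: [-90.0, -0.0, 6.8]
contact_force: [-0.4, 0.3, 0.5]
finger_gap: 0.0401
```

View pics/w8.png

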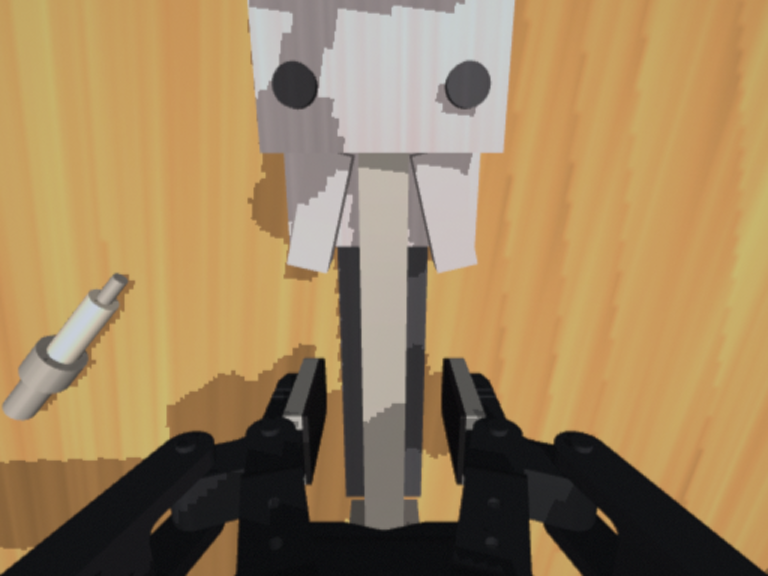

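```bash
python3 -m pendant '[[[0,-3,0],0],[[0,-8,-1],0],[[0,-13,-1],0],[[0,-18.5,-1],0],[[0,-18.5,-1],0],[[0,-18.5,-1],0]]' 4; python3 -m pendant '[[[0,0,0],0],[[0,0,0],0]]' 0 40;  python3 -c "
from h import *
u=np.array([-.1192,.9929,0])
look('w9')
from rig import r
im,d=r.get_image('side'); cv2.imwrite('pics/side9.png',cv2.resize(im[120:330,180:380,::-1],None,fx=2.8,fy=2.8))
go(np.array([.5077,.0885,.2])+.015*u,6.85);"
```

```text
clock: 19.68
eef_pos: [0.5135, 0.0313, 0.24]
tool_rot: [-90.0, -0.0, 6.8]
contact_force: [0.1, -0.7, 0.2]
finger_gap: 0.0399
clock: 19.92
eef_pos: [0.5128, 0.0314, 0.2387]
tool_rot: [-90.0, 0.2, 6.8]
contact_force: [-0.5, -0.1, 0.1]
finger_gap: 0.004
shift cm [0.15 3.93 7.24] turn -0.01 pos [0.5131 0.0313 0.2393] rot [-89.98   0.1    6.84] F [ 0.87  1.14 -0.15] gap -0.0001 t 20.025
```

View pics/w9.png

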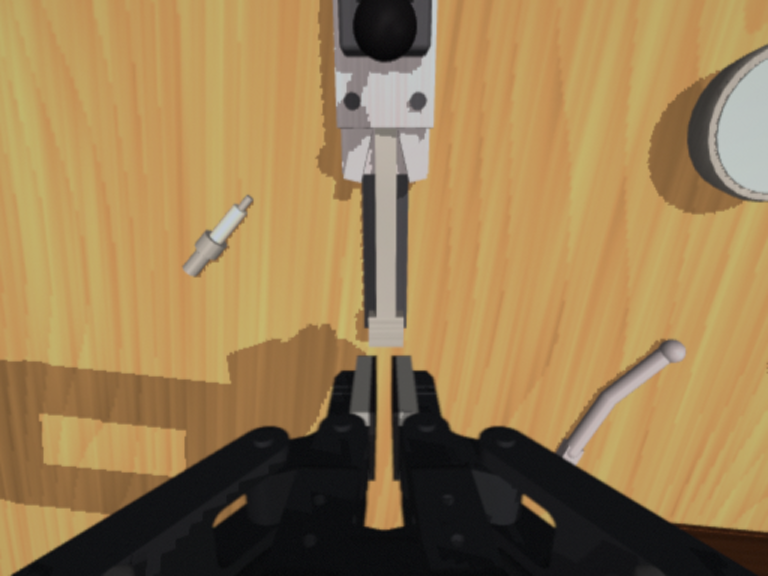

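View pics/side9.png

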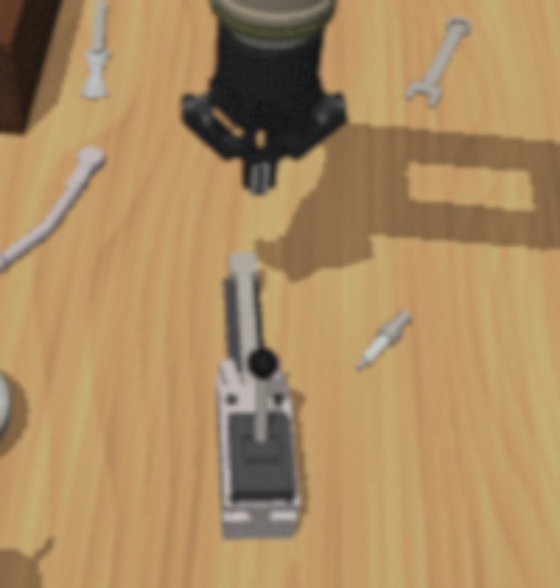

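```bash
python3 - <<'E'
from h import *
import pickle
m,d,im,o=pickle.load(open('pics/w9.pkl','rb'))
g=lambda x,y:((x+.5)/1.5-.5,(y+.5)/1.5-.5)
M=np.array([.5077,.0885]);u=np.array([-.1192,.9929]);x=np.array([.9929,.1192])
for n,a,z in (('headend',(386,347),.052),('ball',(385,27),.16),('foot/mouth',(384,176),.038)):
    P=px2w(m,*g(*a),z)[:2]-M; print(n,'u',P@u,'lat',P@x)
go([*(M+.012*u),.166],6.85)
E
```

```text
headend u -0.12633842203310724 lat 0.0005492254912771653
ball u 0.06593910171652455 lat -0.0002506052444189027
foot/mouth u -0.0015225184135013263 lat -0.0009693097968242718
shift cm [0.16 7.33 6.94] turn -0.01 pos [0.5131 0.0313 0.2393] rot [-89.98   0.1    6.84] F [ 0.87  1.14 -0.15] gap -0.0001 t 20.025
```

```bash
python3 -m pendant '[[[0.15,0,3],0],[[0.15,2,6],0],[[0.15,5,6.9],0],[[0.15,7.2,6.9],0],[[0.15,7.2,6.9],0],[[0.15,7.2,6.9],0]]';  python3 -c "
from h import *
u=np.array([-.1192,.9929,0])
go(np.array([.5077,.0885,.166])+.012*u,6.85)"
```

```text
clock: 20.78
eef_pos: [0.5073, 0.0999, 0.1692]
tool_rot: [-90.0, -0.0, 6.8]
contact_force: [-0.1, -0.3, 0.1]
finger_gap: 0.0001
shift cm [-0.09  0.31  0.06] turn -0.02 pos [0.5073 0.0999 0.1692] rot [-9.00e+01 -5.00e-02  6.83e+00] F [-0.14 -0.25  0.13] gap 0.0001 t 20.775
```

```bash
python3 -m pendant '[[[-0.1,0.5,0.3],0],[[-0.1,0.5,1.1],0],[[-0.1,0.5,1.9],0],[[-0.1,0.5,2.7],0],[[-0.1,0.5,3.3],0],[[-0.1,0.5,3.8],0],[[-0.1,0.5,4.3],0],[[-0.1,0.5,4.8],0]]'
```

```text
clock: 21.78
eef_pos: [0.5001, 0.1478, 0.1633]
tool_rot: [-90.0, 0.0, 6.8]
contact_force: [0.1, -1.3, 0.8]
finger_gap: 0.0005
```

```bash
python3 -m pendant '[[[0,0,0.5],0],[[0,0,1],0],[[0,0,1.5],0],[[0,0,2],0],[[0,0,2.5],0],[[0,0,3],0],[[0,0,3.5],0],[[0,0,3.5],0]]'; python3 -c "
from h import *
u=np.array([-.1192,.9929,0])
go(np.array([.5077,.0885,.164])+.118*u,6.85)
look('w10')"
```

```text
clock: 22.78
eef_pos: [0.4958, 0.1828, 0.1632]
tool_rot: [-90.0, 0.0, 6.9]
contact_force: [0.4, 0.2, 0.3]
finger_gap: 0.0001
shift cm [ 0.05 -0.08  2.3 ] turn 0.02 pos [0.4958 0.1828 0.1632] rot [-8.999e+01  1.000e-02  6.870e+00] F [0.43 0.19 0.32] gap 0.0001 t 22.775
```

View pics/w10.png

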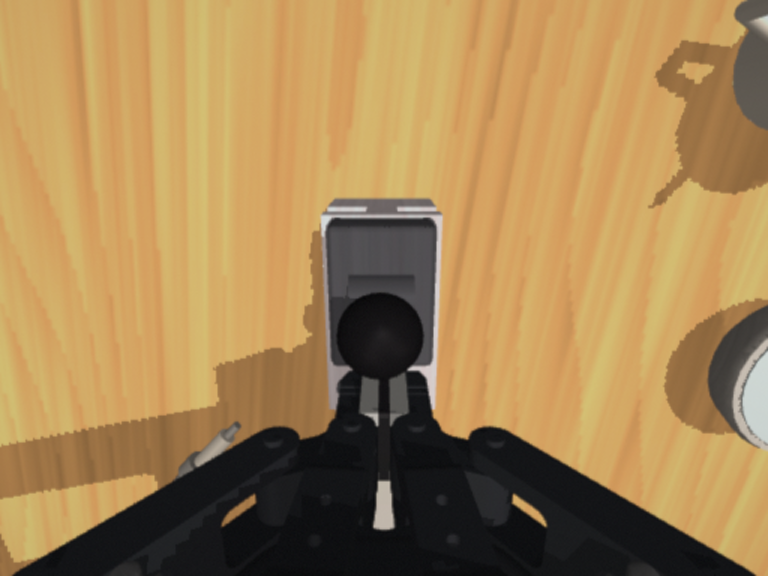

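```bash
python3 -m pendant '[[[0,0,0.4],0],[[0,0,0.8],0],[[0,0,1.2],0],[[0,0,1.6],0],[[0,0,1.9],0],[[0,0,2.1],0],[[0,0,2.1],0]]'
```

```text
clock: 23.7
eef_pos: [0.4935, 0.2034, 0.1633]
tool_rot: [-90.0, -0.0, 6.9]
contact_force: [0.2, -0.1, -0.9]
finger_gap: -0.0001
```

```bash
python3 -m pendant '[[[0,0,0.1],0],[[0,0,0.2],0],[[0,0,0.2],0]]'
```

```text
clock: 24.08
eef_pos: [0.4932, 0.2051, 0.1633]
tool_rot: [-90.0, -0.0, 6.8]
contact_force: [0.4, -0.7, -0.1]
finger_gap: 0.0004
```

```bash
python3 -m pendant '[[[0,0,0.1],0],[[0,0,0.2],0],[[0,0,0.2],0]]'
```

```text
clock: 24.45
eef_pos: [0.4932, 0.2059, 0.1632]
tool_rot: [-90.1, 0.0, 6.8]
contact_force: [0.7, -8.2, -0.0]
finger_gap: -0.0002
```

```bash
python3 -m pendant '[[[0,0,0.1],0],[[0,0,0.2],0],[[0,0,0.2],0]]'
```

```text
clock: 24.82
eef_pos: [0.4931, 0.2062, 0.1632]
tool_rot: [-90.3, 0.0, 6.8]
contact_force: [1.0, -15.8, 1.1]
finger_gap: 0.0002
```

Hard stop reached. Back off and rise, then inspect.

```bash
python3 -m pendant '[[[0,0,-1],0],[[0,-1,-3],0],[[0,-5,-5],0],[[0,-9,-9],0],[[0,-9,-13],0],[[0,-9,-18],0],[[0,-9,-18],0],[[0,-9,-18],0]]'; python3 -c "
from h import *
look('w11')
from rig import r
im,d=r.get_image('side'); cv2.imwrite('pics/side11.png',cv2.resize(im[120:330,180:380,::-1],None,fx=2.8,fy=2.8))
"
```

```text
clock: 25.82
eef_pos: [0.5142, 0.0301, 0.2539]
tool_rot: [-90.0, -0.0, 6.8]
contact_force: [0.7, 0.6, -0.4]
finger_gap: -0.0
```

View pics/w11.png

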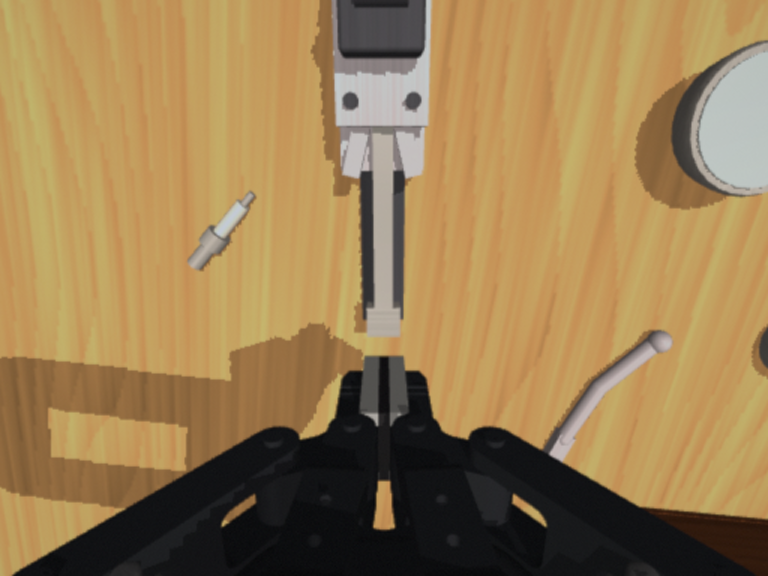

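View pics/side11.png

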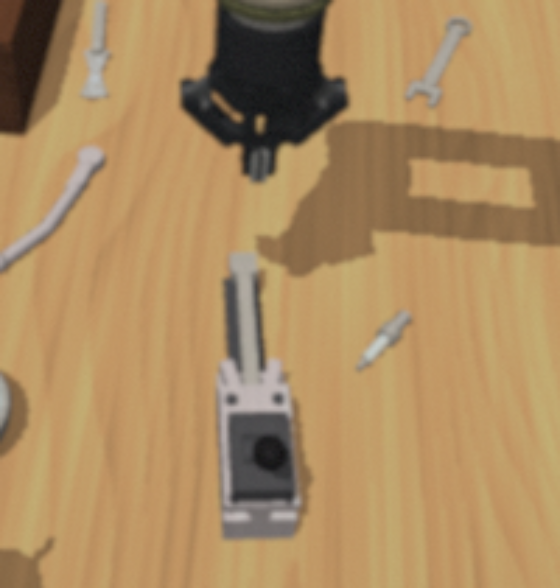

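```bash
python3 - <<'E'
from h import *
import pickle
m,d,im,o=pickle.load(open('pics/w11.pkl','rb'))
g=lambda x,y,s=1.5:((x+.5)/s-.5,(y+.5)/s-.5)
M=np.array([.5077,.0885]);u=np.array([-.1192,.9929])
P=px2w(m,*g(385,336),.052)[:2]-M; print('headend u',P@u)
a=g(270,452,2.8); P=px2w(cam('side'),a[0]+180,a[1]+120,.158)[:2]-M; print('ball u',P@u)
from rig import r; print(r.get_obs()['contact_force'], r.get_obs()['clock']); 
E
```

```text
headend u -0.12549223559824943
ball u 0.14162927328965103
[ 0.20990998  0.43033858 -0.16021546] 25.925
```

```bash
python3 -c "
from rig import r
print(r.close_job())"
```

```text
the job is handed in; nothing more can be done
None
```

I slid the gauge bar along the rail into the channel until it met the sprung stop. I pressed it there at about 7–8 N for a bit over 0.6 s and let go. Then I pushed the locking lever right over with the closed fingers until I felt its hard end (16 N peak) and pulled the arm clear. The job was handed in at about 26 s.

**Bar:** The last wrist picture puts its head end 125.5 mm outside the mouth, so the plain end is about 74.5 mm in. That agrees within about 1 mm with where I felt the stop (first touch about 73.5–74 mm in). It lies straight in the channel.

**Lever:** The last side picture puts the ball 141.6 mm in from the mouth; right over is 142 mm.

**Other checks:** The nearby bystanders (spark plug, brake lever, mirror, wrench) looked undisturbed in the last pictures. I did not look at the mug or feeler gauge in full again. The wrist force read about zero at the end, and no check failed.

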